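# Stand the fallen vial back in the carrier and lift the carrier level

### The job

One of the four clear white-capped vials has fallen out of the white carrier and lies on the bench: stand it, cap up, on the empty end seat in line with the other three and let go of it. Then take the carrier by its blue grip bar and lift it level, all four vials standing in it, about 12 cm clear of the bench, and finish holding it still up there. Do not knock over the other vials or push the loose things around them about.

Things in the scene. Friction and masses are not known exactly. Their poses are not given: they have to be found in the camera images.
- carrier: white plastic vial carrier, loose, 84 x 336 mm, about 0.3 kg empty; origin at the centre of its underside, y along it, z up. A lane along y between low rims (62 mm apart inside, tops 16 mm above the underside; lane floor 8 mm) has grey round seats at y = +135, +60, -60, -135 mm. Two thin steel posts in the middle (y = +-26 mm) carry a blue grip bar with black stripes
- grip_bar (a point): centre of the blue grip bar, 125 mm above the carrier's underside; axes as the carrier's; the bar is 24 mm thick (x), 90 mm long (y), 26 mm high
- empty_seat (a point): centre of the carrier's empty end seat (its -y end), on the lane floor; the next vial stands 75 mm from it
- fallen_vial: the vial lying on the bench on its side: clear, 39 mm diameter, 73 mm tall, with a white screw cap 43 mm in diameter on the top 19 mm, 0.05 kg; origin at the centre of its base, its z axis runs along the vial to the cap (within 4 degrees of level while it lies; the axis is then 18 mm above the bench at the base, 21 mm at the cap). It rolls easily
- vial_a: far-end standing clear vial with a white screw cap, same as fallen_vial (glass 39 mm diameter, cap 43 mm, 73 mm tall); origin at the centre of its base, z up through the cap
- vial_b: second standing clear vial with a white screw cap, same as fallen_vial (glass 39 mm diameter, cap 43 mm, 73 mm tall); origin at the centre of its base, z up through the cap
- vial_c: third standing clear vial with a white screw cap, same as fallen_vial (glass 39 mm diameter, cap 43 mm, 73 mm tall); origin at the centre of its base, z up through the cap
- seat_a (a point): seat of vial_a on the lane floor, at y = +135 mm of the carrier
- seat_b (a point): seat of vial_b, y = +60 mm
- seat_c (a point): seat of vial_c, y = -60 mm
- timer: bystander, loose: flat white bench timer 68 x 60 x 15 mm; origin at the centre of its underside
- tube_rack: bystander, loose: orange micro-tube rack 52 x 112 x 46 mm, long side along its y; origin at the centre of its underside
- carton: bystander, loose: small blue and white carton 52 x 76 x 42 mm, long side along its y; origin at the centre of its underside
Things that resemble listed ones, but are neither listed nor needed, are in the scene too. Leave any brown, green or yellow look-alike of the vial_c alone.

How it is judged:
By the outcome, as a careful person would: the job done as asked, in the order asked, and still so for the second after the job is handed in, while the arm keeps its last pose, push and grip.
It also fails if it takes over 59 s, if anything falls off the work surface, if the arm or the gripper's body presses on something with over 40 N, if the wrist force passes 120 N, or if a joint passes its speed limit or range.

### The arm

A 6-joint arm with a two-finger parallel gripper is mounted at the origin on a cart in front of the work surface, level with it; the furniture and walls round the work are solid. World frame = base frame: x ahead of the robot, y to its left, z up, the work surface at z = 0. Lengths are in m, angles in rad, forces in N, time in s.
With the tool pointing down it reaches from about 0.425 to 0.95 m from the base axis. Payload 3.5 kg.
Tool frame: the origin (TCP) lies between the finger pads; the fingertips stand 22 mm ahead of it and the grasp point (between the pads) lies 3 mm ahead of it (ctrl.nose_length is the z of the fingertips in the tool frame, in m); z points along the fingers, y is the line along which they close (so a half turn about z gives the same grasp; the last joint's range is limited). The gripper opens to 85 mm and grips with 20 to 120 N. Pads are 22 mm wide; open, the fingers measure 114 mm over their backs; the gripper's body (76 mm by 85 mm) begins 54 mm behind the grasp point. The pads swing forward as they close: fully open they stand 13 mm farther back than shut.
Start: joints at [1.035, 0.286, 1.577, -0, 1.279, -0.15], TCP at [0.254, 0.625, 0.22] pointing down, gripper open.
Joint ranges: [-2.77, 2.77], [-0.9, 2.22], [0.21, 2.48], [-1.53, 4.67], [0.24, 2.81], [-2.84, 2.84]. Speed limits (rad/s): [2.79, 2.79, 3.14, 3.14, 3.14, 3.14].

### API

Orientations are given as a unit quaternion [x, y, z, w].
In Python, from plant import ctrl gives the robot as it stands. The module is installed in compiled form; this text tells all that it offers.
- The arm moves only by the tool send_rows, never from a script. Its argument "rows" is text: rows parted by semicolons, each of 7 numbers parted by spaces: the turn, a rotation vector about the tool's x, y, z in a scale on which 1.0 is 360 degrees, then the shift along the tool's x, y, z in fractions of the full range, 1 being 0.5 m, then the opening, from -1 (shut) to 1 (fully open). A call has 1 to 8 rows; each row is the pose to reach, as a shift and turn from the pose commanded when the call began, along the tool's axes at that moment; what a row does not reach only later rows make up. A row lasts 1/8 s, in which the tool goes at most 62.5 mm and 10.7 degrees, less where a joint would pass 70% of its speed; a pose out of reach is approached as far as the arm can. No shift or turn number may pass 1 either way. A call with a gripper value outside its range is refused whole. The fingers move at their own pace and stop on an object; "grip_force" is the grip in N (left out, the last holds). Time passes only in rows, so rows that repeat a pose let the fingers close. It gives the time, the measured TCP pose, the force, the opening and the grip force at its end, in the units of the state.
- ctrl.get_state(): the state, without advancing time (a new reading comes with each control period).
- ctrl.read_camera(name): name is "side" or "top" or "wrist"; returns a dict with "color" (384x512x3 uint8, red, green, blue), "fx", "fy", "cx", "cy" (pixels), "extrinsics" (4x4, takes a point from world to camera coordinates). Camera axes: x right, y down, z forward; pixel columns grow to the right and rows downward; lengths in m; the calibration is good to about 2 mm. A picture is of the moment at which its call begins. There is no depth.
- ctrl.sign_off(): hands the job in; it is judged then, once.
Trained networks look in a picture, given as the dict that the camera call returned (one of the last four; its "shot" number tells which), for a name from the list of things; names that differ only in an ending like _2 or _b are one class to them, and where a whole thing is asked for, a point or a joint stands for the part that bears it (a point fixed in the world has none). Each returns a list of dicts, best first, with "p" (0 to 1); they miss things now and then, are a little off and sometimes report something else, mostly with a low value. They report only what shows in the picture. A call takes as long as a camera call. They do not tell look-alikes from the thing itself.
- ctrl.look_for(picture, target): "position" ([x, y, z] in m, in the coordinates of the camera as it stood for that picture, good to about 4 mm: the middle of the surface that is visible of it).
The state is a dict: "time": time; "qpos": joint angles; "dq": joint speeds; "joint_efforts": joint torques, N m; "eef_pos": TCP position; "tcp_rot": TCP orientation; "contact_force": force on the tool from outside, world axes, zero at the start; "wrist_torque": the same for the moment, N m; "opening": opening from 0.0 (shut) to 1.0 (fully open); "finger_force": force on a finger pad.
Only numpy, scipy, OpenCV 4.12 (cv2) and the standard library are available. Lean on these libraries where they do the work, as an engineer would, in place of code of your own. Each camera call takes 0.05 s, during which the arm holds its last target. There are 200 camera calls.

## Working session

There is one attempt and no reset: what is moved stays moved. The work goes in short steps, Python scripts to look and compute and a tool call to move; the robot and the scene stay as the last step left them, time stands still between calls to the robot, and variables do not carry over. Pictures are saved under pics/ and viewed, at most 10 in all, crops included, and the job is handed in when it is done.

Besides the shell and the picture viewer there is one more tool, called by a JSON object that holds its "op" and its "data", one argument or row to a line. send_rows: Moves the arm, as the interface text tells. Its arguments: {"type":"object","properties":{"rows":{"type":"string"},"grip_force":{"type":"number"}},"required":["rows"]}

```bash
mkdir -p pics; cat > h.py <<'E'
import numpy as np, cv2
from scipy.spatial.transform import Rotation as R
from plant import ctrl
def w(pic,p):
    E=np.array(pic["extrinsics"]); return E[:3,:3].T@(np.array(p)-E[:3,3])
def pix(pic,P):
    E=np.array(pic["extrinsics"]); c=E[:3,:3]@np.array(P)+E[:3,3]; return np.round([pic["fx"]*c[0]/c[2]+pic["cx"],pic["fy"]*c[1]/c[2]+pic["cy"]],1)
def ray(pic,u,v,z):
    E=np.array(pic["extrinsics"]); o=-E[:3,:3].T@E[:3,3]; d=E[:3,:3].T@np.array([(u-pic["cx"])/pic["fx"],(v-pic["cy"])/pic["fy"],1]); return np.round(o+d*(z-o[2])/d[2],4)
def save(pic,n,crop=None,s=1):
    im=pic["color"][:,:,::-1]
    if crop: im=im[crop[1]:crop[3],crop[0]:crop[2]]
    cv2.imwrite("pics/"+n+".png",cv2.resize(im,None,fx=s,fy=s,interpolation=cv2.INTER_CUBIC))
def tool(st,P,):
    "world point in tool frame, mm"
    return np.round(1000*(R.from_quat(st["tcp_rot"]).inv().apply(np.array(P)-st["eef_pos"])),1)
E
python3 - <<'E'
from h import *
s=ctrl.get_state(); print(s["time"],s["eef_pos"],s["tcp_rot"],R.from_quat(s["tcp_rot"]).as_matrix().round(3))
for n in("top","side"):
    p=ctrl.read_camera(n); save(p,n+"0",s=1.5)
    for t in("carrier","grip_bar","empty_seat","fallen_vial","seat_a","timer","tube_rack","carton"):
        print(n,t,[(round(d["p"],2),w(p,d["position"]).round(3).tolist(),pix(p,w(p,d["position"])).tolist()) for d in ctrl.look_for(p,t) if d["p"]>.15])
E
```

```text
0.0 [0.25359414 0.624825   0.21824225] [ 1.91686683e-01  9.81455476e-01 -1.09907788e-03 -3.95076898e-04] [[-0.927  0.376 -0.001]
 [ 0.376  0.927 -0.002]
 [ 0.    -0.002 -1.   ]]
top carrier [(0.74, [0.617, 0.042, 0.005], [247.3, 173.5])]
top grip_bar [(0.63, [0.62, 0.036, 0.011], [248.8, 172.5])]
top empty_seat [(0.85, [0.618, 0.039, 0.009], [248.1, 173.2])]
top fallen_vial [(0.8, [0.464, -0.338, 0.036], [355.0, 213.3])]
top seat_a [(0.97, [0.614, 0.04, 0.01], [247.8, 174.2])]
top timer [(0.53, [0.411, 0.407, 0.017], [144.7, 230.3])]
top tube_rack [(0.57, [0.406, 0.184, 0.037], [206.9, 230.9])]
top carton []
side carrier [(0.84, [0.616, 0.058, 0.009], [225.8, 213.1])]
side grip_bar [(0.83, [0.613, 0.058, 0.009], [226.6, 213.6])]
side empty_seat [(0.9, [0.612, 0.059, 0.01], [226.5, 213.6]), (0.36, [0.629, 0.194, 0.066], [199.5, 226.4])]
side fallen_vial [(0.48, [0.465, -0.328, 0.031], [313.0, 156.8]), (0.29, [0.616, 0.057, 0.01], [225.9, 212.9])]
side seat_a [(0.62, [0.617, 0.06, 0.007], [225.1, 213.8])]
side timer [(0.56, [0.44, 0.426, 0.008], [215.8, 319.7])]
side tube_rack [(0.56, [0.395, 0.226, 0.021], [263.6, 270.7])]
side carton []
```

View pics/top0.png

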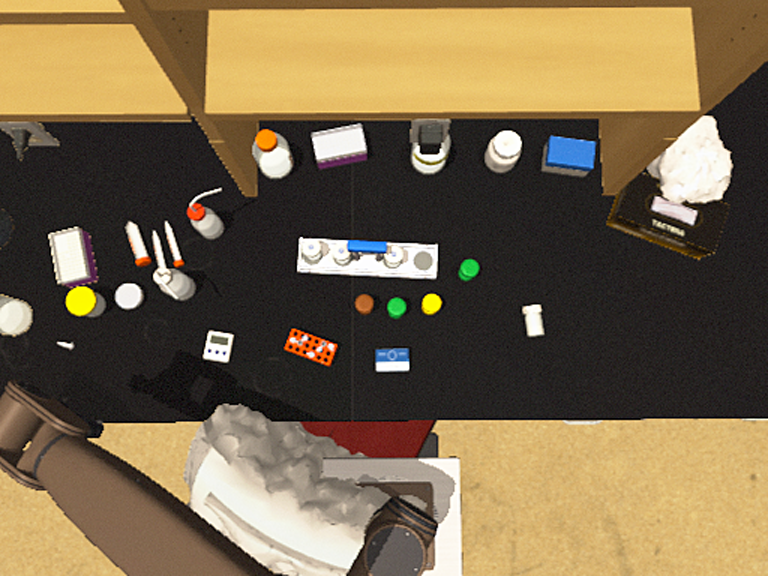

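View pics/side0.png

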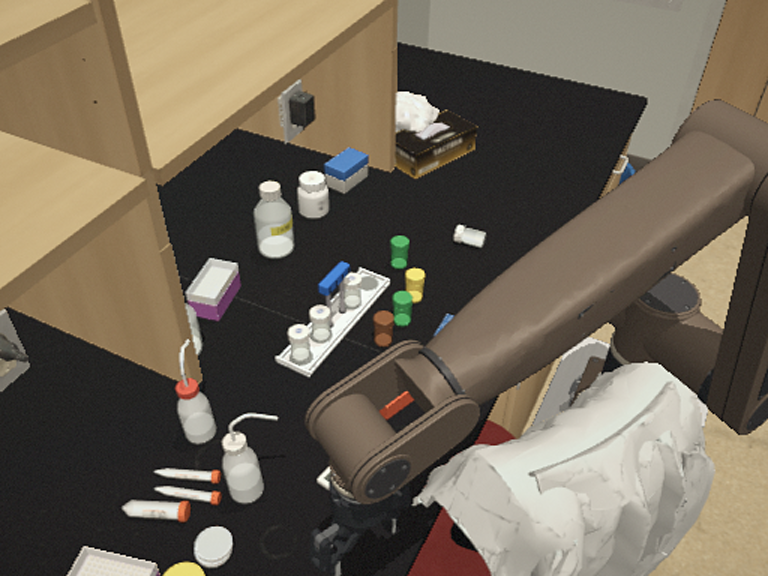

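The only lying clear vial is at about (533,320) in the enlarged top picture, with its white cap facing away from the robot. The look-alikes are brown (364,303), green (396,307), yellow (431,303) and green (469,268), all upright and coloured. The carrier is at (368,258), with its empty seat at (423,261). I'll move above the vial and confirm with the wrist camera.

The manual's scale: shifts go in shares of 0.5 m and turns go in shares of 360 degrees. Converting my numbers, -482 mm is -0.964, -479 mm is -0.958, -28 degrees is -0.0778.

{"op": "send_rows", "data": {
  "rows": "0 0 -0.0139 -0.3 -0.22 -0.04 1;0 0 -0.0278 -0.608 -0.454 -0.06 1;0 0 -0.0417 -0.608 -0.454 -0.06 1;0 0 -0.0556 -0.608 -0.454 -0.06 1;0 0 -0.0778 -0.608 -0.454 -0.06 1;0 0 -0.0778 -0.608 -0.454 -0.06 1;0 0 -0.0778 -0.964 -0.958 -0.06 1;0 0 -0.0778 -0.964 -0.958 -0.06 1",
  "grip_force": 25
}}

```text
time: 1.9
eef_pos: [0.4769, 0.182, 0.2498]
tcp_rot: [-0.051, 0.999, 0.0, 0.001]
contact_force: [1.2, 0.1, -0.6]
opening: 1.002
finger_force: 0.0
```

```bash
python3 - <<'E'
from h import *
s=ctrl.get_state(); print(s["time"],s["eef_pos"],s["qpos"],R.from_quat(s["tcp_rot"]).as_matrix().round(3).tolist()); print(tool(s,[.52,0,.25]),tool(s,[.44,-.33,.25]))
E
```

```text
1.9 [0.47685535 0.18195241 0.24978938] [ 1.65547231e-01 -1.06384415e-01  1.94251401e+00 -6.82436953e-05
  1.30432814e+00 -1.50823145e+00] [[-0.995, -0.103, 0.001], [-0.103, 0.995, 0.0], [-0.001, 0.0, -1.0]]
[ -24.2 -185.4   -0.2] [ 8.930e+01 -5.054e+02 -3.000e-01]
```

Scaled: -480 mm is -0.96, -420 mm is -0.84, 80 degrees is 0.2222.

{"op": "send_rows", "data": {
  "rows": "0 0 0.0278 -0.048 -0.12 0 1;0 0 0.0556 -0.048 -0.24 0 1;0 0 0.0833 -0.02 -0.36 0 1;0 0 0.1111 0.02 -0.48 0 1;0 0 0.1389 0.07 -0.6 0 1;0 0 0.1667 0.11 -0.72 0 1;0 0 0.1944 0.15 -0.84 0 1;0 0 0.2222 0.17 -0.96 0 1"
}}

```text
time: 2.9
eef_pos: [0.4405, -0.3012, 0.2499]
tcp_rot: [0.605, 0.796, 0.0, 0.001]
contact_force: [0.8, -0.0, -0.5]
opening: 1.001
finger_force: 0.0
```

Scaled: 80 degrees is 0.2222.

{"op": "send_rows", "data": {
  "rows": "0 0 0.0278 0 0 0 1;0 0 0.0556 0 0 0 1;0 0 0.0833 0 0 0 1;0 0 0.1111 0 0 0 1;0 0 0.1389 0 0 0 1;0 0 0.1667 0 0 0 1;0 0 0.1944 0 0 0 1;0 0 0.2222 0 0 0 1"
}}

```text
time: 3.9
eef_pos: [0.4413, -0.2993, 0.2495]
tcp_rot: [0.975, 0.221, 0.0, 0.0]
contact_force: [0.8, -1.0, -0.1]
opening: 1.003
finger_force: 0.0
```

Scaled: 20 degrees is 0.0556.

{"op": "send_rows", "data": {
  "rows": "0 0 0.0278 0 0 0 1;0 0 0.0556 0 0 0 1;0 0 0.0556 0 0 0 1"
}}

```text
time: 4.28
eef_pos: [0.4414, -0.2993, 0.2495]
tcp_rot: [0.999, 0.052, 0.0, 0.0]
contact_force: [0.1, -0.8, -0.3]
opening: 0.998
finger_force: 0.0
```

```bash
python3 - <<'E'
from h import *
s=ctrl.get_state(); print(s["time"],s["eef_pos"],s["qpos"],R.from_quat(s["tcp_rot"]).as_matrix().round(3).tolist())
p=ctrl.read_camera("wrist"); save(p,"wr1",s=1.5); E=p["extrinsics"]; print(np.round(E,3), p["fx"],p["cx"],p["cy"])
for d in ctrl.look_for(p,"fallen_vial"): print(d["p"],w(p,d["position"]),pix(p,w(p,d["position"])))
t=ctrl.read_camera("top"); save(t,"top1",(180,140,380,240),4)
E
```

```text
4.275 [ 0.44135289 -0.29930367  0.24952614] [-7.86272198e-01 -5.15408511e-02  1.89165657e+00  6.67737157e-06
  1.30118468e+00  6.79637092e-01] [[0.995, 0.105, 0.0], [0.105, -0.995, -0.0], [0.0, 0.0, -1.0]]
[[ 0.105 -0.995 -0.    -0.344]
 [-0.955 -0.1    0.277  0.347]
 [-0.276 -0.029 -0.961  0.521]
 [ 0.     0.     0.     1.   ]] 333.14154380194816 255.00775954980472 190.47866547532817
0.63 [ 0.47077843 -0.33734439  0.0379058 ] [291.8 137.3]
```

View pics/wr1.png

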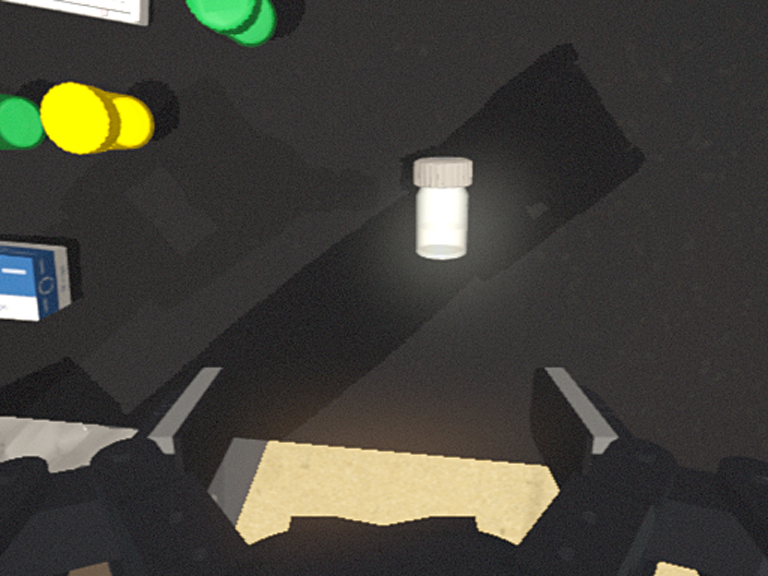

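View pics/top1.png

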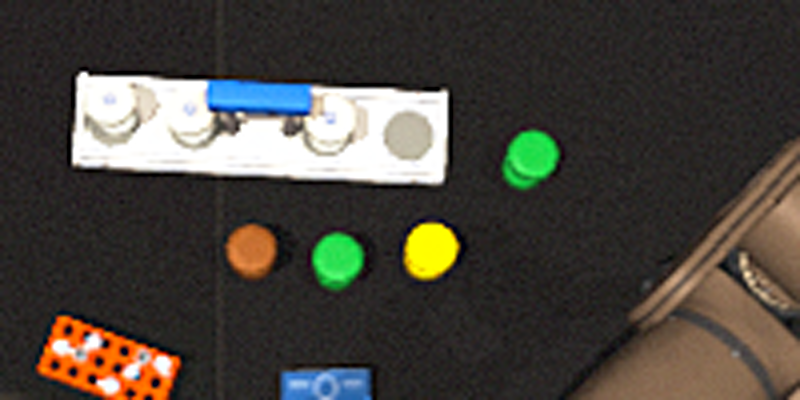

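The wrist picture confirms one clear vial lying with its white cap ahead: cap about (443,172), base (441,252). Yellow is at (78,118) and the greens are further left. The top crop shows carrier corners (79,73), (448,90), (444,184) and (73,166), and the grey empty seat at (408,135).

```bash
python3 - <<'E'
from h import *
t=ctrl.read_camera("top"); p=ctrl.read_camera("wrist")
c=[ray(t,180+(u+.5)/4-.5,140+(v+.5)/4-.5,z) for u,v,z in((79,73,.016),(448,90,.016),(444,184,.016),(73,166,.016),(408,135,.008))]
print(*c,sep="\n"); m=np.mean(c[:4],0); a=(c[0]+c[3]-c[1]-c[2]); print("centre",m,"len",np.linalg.norm(a)/2,"yaw of +y",np.degrees(np.arctan2(a[1],a[0])))
ay=a/np.linalg.norm(a); print("seat",m-.135*ay,"seatc",m-.06*ay)
for n,(u,v,z) in dict(yel=(431,250,.06),grn=(532,155,.06)).items(): print(n,ray(t,180+u/4,140+v/4,z))
f=lambda u,v,z:ray(p,(u+.5)/1.5-.5,(v+.5)/1.5-.5,z)
b=f(441.5,251.5,.018); k=f(443,187,.020); k2=f(443,158,.036); print("base",b,"neck",k,"captop",k2)
im=p["color"].astype(int); print("widths",[np.flatnonzero(im[r,250:340].min(1)>95)[[0,-1]]+250 for r in (112,118,130,140,150,160)])
E
```

```text
[0.6741 0.2161 0.016 ]
[ 0.656  -0.1203  0.016 ]
[ 0.569  -0.1148  0.016 ]
[0.5878 0.2204 0.016 ]
[ 0.6161 -0.0837  0.008 ]
centre [0.621725 0.05035  0.016   ] len 0.33630647109444683 yaw of +y 86.85513600297905
seat [ 0.61431881 -0.08444669  0.016     ] seatc [ 0.61843336 -0.00955964  0.016     ]
yel [ 0.5011 -0.0996  0.06  ]
grn [ 0.585  -0.1901  0.06  ]
base [ 0.4336 -0.3473  0.018 ] neck [ 0.4835 -0.3413  0.02  ] captop [ 0.5048 -0.3365  0.036 ]
widths [array([276, 314]), array([276, 314]), array([277, 312]), array([277, 311]), array([277, 311]), array([277, 311])]
```

```bash
cat >> h.py <<'E'
def goal(st,M,P):
    "row (rotvec deg, shift mm) from state to tool matrix M, TCP P"
    r=R.from_quat(st["tcp_rot"]).inv()*R.from_matrix(M); return r.as_rotvec(degrees=True).round(1), tool(st,P)
def lean(az,a):
    "tool matrix: tool y horizontal, z = down*cos a + horiz(az)*sin a"
    h=np.array([np.cos(np.radians(az)),np.sin(np.radians(az)),0]);d=np.array([0,0,-1.]);a=np.radians(a)
    z=d*np.cos(a)+h*np.sin(a);x=h*np.cos(a)-d*np.sin(a);return np.stack([x,np.cross(z,x),z],1)
E
python3 - <<'E'
from h import *
s=ctrl.get_state()
P=np.array([.4673,-.343,.0195])
M=lean(7.3,-50)
for b in(.09,.01): print(goal(s,M,P-M[:,2]*(b+.003)),P-M[:,2]*(b+.003))
E
```

```text
(array([ -0.6, -50. ,  -1.2]), array([ 92.5,  44.5, 170.1])) [ 0.53796468 -0.33394765  0.07927925]
(array([ -0.6, -50. ,  -1.2]), array([ 31.2,  45.9, 221.6])) [ 0.47717786 -0.34173462  0.02785624]
```

Scaled: 170 mm is 0.34, 92.5 mm is 0.185, -1.2 degrees is -0.0033.

{"op": "send_rows", "data": {
  "rows": "0 -0.0278 0 0.06 0.03 0.08 0.7;0 -0.0556 0 0.1 0.05 0.14 0.7;0 -0.0833 0 0.14 0.07 0.22 0.7;0 -0.1111 -0.0028 0.185 0.089 0.28 0.7;-0.0017 -0.1389 -0.0033 0.185 0.089 0.34 0.7;-0.0017 -0.1389 -0.0033 0.185 0.089 0.34 0.7;-0.0017 -0.1389 -0.0033 0.185 0.089 0.34 0.7"
}}

```text
time: 5.4
eef_pos: [0.5383, -0.3346, 0.0809]
tcp_rot: [0.905, 0.057, -0.421, 0.027]
contact_force: [-0.3, -0.2, 1.1]
opening: 0.853
finger_force: 0.0
```

```bash
python3 - <<'E'
from h import *
s=ctrl.get_state(); print(s["qpos"])
P=np.array([.4673,-.343,.0195]); M=lean(7.3,-50)
print(goal(s,M,P-M[:,2]*.013), tool(s,P))
p=ctrl.read_camera("wrist"); save(p,"wr2",s=1.5)
for q in([.4336,-.3473,.018],[.5048-.001,-.338,.021],P): print(pix(p,q)*1.5)
E
```

```text
[-0.52438692  0.77299726  1.33017018 -0.49253865  1.76888106  1.01094318]
(array([-0. , -0.1, -0.1]), array([ 0.9, -0.6, 81.2])) [ 0.9 -0.6 94.2]
[380.4  302.85]
[378.9  249.75]
[380.1 280.8]
```

View pics/wr2.png

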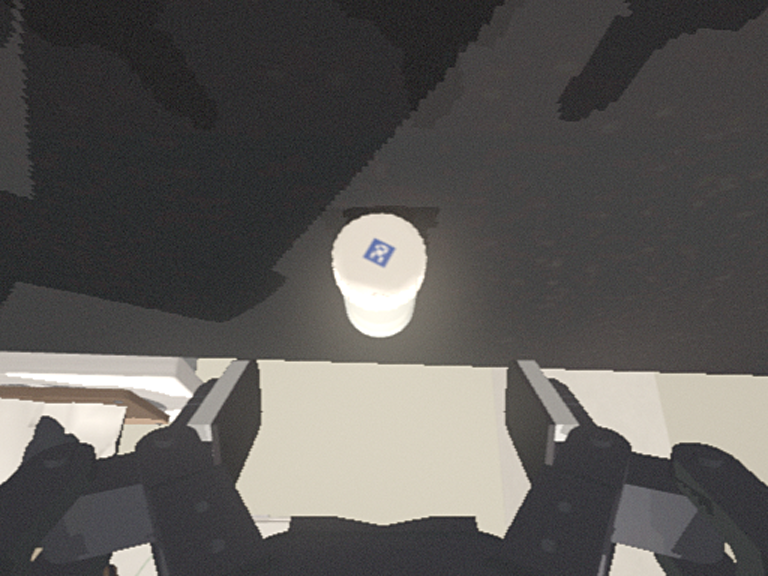

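The cap's face is centred at (380,253) against a predicted (379,250), and it sits midway between the fingers. The position is confirmed, so I'll advance and close.

Scaled: 81 mm is 0.162, 70 mm is 0.14.

{"op": "send_rows", "data": {
  "rows": "0 0 0 0.001 -0.001 0.06 0.7;0 0 0 0.0018 -0.0012 0.11 0.7;0 0 0 0.0018 -0.0012 0.14 0.7;0 0 0 0.0018 -0.0012 0.162 0.7;0 0 0 0.0018 -0.0012 0.162 0.7;0 0 0 0.0018 -0.0012 0.162 -0.1;0 0 0 0.0018 -0.0012 0.162 -1;0 0 0 0.0018 -0.0012 0.162 -1"
}}

```text
time: 6.45
eef_pos: [0.4777, -0.3413, 0.0271]
tcp_rot: [0.905, 0.057, -0.421, 0.027]
contact_force: [1.0, 0.3, 1.2]
opening: 0.426
finger_force: 23.3
```

{"op": "send_rows", "data": {
  "rows": "0 0 0 0 0 0 -1;0 0 0 0 0 0 -1;0 0 0 0 0 0 -1"
}}

```text
time: 6.82
eef_pos: [0.4773, -0.3414, 0.027]
tcp_rot: [0.905, 0.057, -0.422, 0.027]
contact_force: [1.9, 0.6, 3.6]
opening: 0.425
finger_force: 23.7
```

```bash
python3 - <<'E'
from h import *
s=ctrl.get_state(); print(s["time"],s["eef_pos"],s["opening"],s["finger_force"],s["contact_force"])
M0=R.from_quat(s["tcp_rot"]).as_matrix()
# lift target and standing pose, place: lean az 20 tilt 40
P=np.array(s["eef_pos"])
print("up 200",tool(s,P+[0,0,.2]), goal(s,M0,P+[-.02,0,.2]))
E
```

```text
6.825 [ 0.47726806 -0.34136068  0.02704516] 0.4254787590554731 23.68069910498889 [1.93513614 0.64421928 3.58478655]
up 200 [-153.1    0.3 -128.6] (array([ 0.,  0., -0.]), array([-165.9,   -2.2, -113.4]))
```

```bash
cat >> h.py <<'E'
def place(az,a,B,axt,bt):
    "TCP pose so that the vial base (tool frame bt) is at B"
    M=lean(az,a); return M,np.array(B)-M@bt
E
python3 - <<'E'
from h import *
s=ctrl.get_state(); M0=R.from_quat(s["tcp_rot"]).as_matrix()
v=np.array([np.cos(np.radians(7.3)),np.sin(np.radians(7.3)),.041]); v/=np.linalg.norm(v)
bt=M0.T@(np.array([.4336,-.3473,.018])-s["eef_pos"]); at=M0.T@v; np.save("bt.npy",np.r_[bt,at]); print(bt*1000,at)
a=np.degrees(np.arctan2(-at[2],at[0])); print("lean",a, 90-a)
for az in(7.3,20):
  for B in([.52,-.26,.15],[.6145,-.0845,.11],[.6145,-.0845,.010]):
    M=lean(az,37.6); print(az,(M@at).round(3),goal(s,M,np.array(B)-M@bt),np.array(B)-M@bt)
E
```

```text
[-21.41625584   0.40149375  39.56225896] [ 0.61124798 -0.00155396 -0.79143761]
lean 52.32015198536318 37.67984801463682
7.3 [0.001 0.002 1.   ] (array([ 0.1, 87.6, -0.1]), array([ -99. ,  -75.5, -142.5])) [ 0.51283626 -0.26051292  0.19441179]
7.3 [0.001 0.002 1.   ] (array([ 0.1, 87.6, -0.1]), array([   5.9, -237.8, -205.6])) [ 0.60733626 -0.08501292  0.15441179]
7.3 [0.001 0.002 1.   ] (array([ 0.1, 87.6, -0.1]), array([  82.5, -238. , -141.2])) [ 0.60733626 -0.08501292  0.05441179]
20 [0.001 0.002 1.   ] (array([ -1.4,  87.2, -14. ]), array([ -99. ,  -73.9, -142.6])) [ 0.51312429 -0.26207529  0.19441179]
20 [0.001 0.002 1.   ] (array([ -1.4,  87.2, -14. ]), array([   6. , -236.2, -205.6])) [ 0.60762429 -0.08657529  0.15441179]
20 [0.001 0.002 1.   ] (array([ -1.4,  87.2, -14. ]), array([  82.5, -236.4, -141.3])) [ 0.60762429 -0.08657529  0.05441179]
```

Scaled: -142 mm is -0.284, -130 mm is -0.26, 63 degrees is 0.175.

{"op": "send_rows", "data": {
  "rows": "0 0 0 -0.06 0 -0.05 -1;0 0.0083 0 -0.15 0 -0.126 -1;0 0.0361 -0.0056 -0.2 -0.04 -0.18 -1;0 0.0639 -0.0111 -0.22 -0.08 -0.22 -1;0 0.0917 -0.0167 -0.22 -0.12 -0.26 -1;0 0.1194 -0.0194 -0.21 -0.148 -0.284 -1;-0.0028 0.1472 -0.025 -0.198 -0.148 -0.284 -1;-0.0028 0.175 -0.0278 -0.198 -0.148 -0.284 -1"
}}

```text
time: 7.82
eef_pos: [0.5121, -0.2614, 0.1932]
tcp_rot: [0.983, 0.141, 0.115, -0.034]
contact_force: [-1.0, -0.5, -1.7]
opening: 0.42
finger_force: 23.9
```

```bash
python3 - <<'E'
from h import *
s=ctrl.get_state(); print(s["qpos"],s["eef_pos"],s["opening"]); d=np.load("bt.npy");bt,at=d[:3],d[3:]
M=lean(20,37.6)
for B in([.52,-.26,.15],[.57,-.16,.13],[.6145,-.0845,.11]): print(goal(s,M,np.array(B)-M@bt))
E
```

```text
[-0.75088749  0.01720866  1.94311305  0.24917183  1.10236718  0.43071477] [ 0.51210927 -0.26136028  0.1932365 ] 0.42011384503892885
(array([-0.3, 23.9, -4. ]), array([ 1. ,  0.9, -1. ]))
(array([-0.3, 23.9, -4. ]), array([ 70. , -79.9,  39.2]))
(array([-0.3, 23.9, -4. ]), array([ 127.2, -138.8,   75.8]))
```

Scaled: -139 mm is -0.278, 127 mm is 0.254, 23.9 degrees is 0.0664.

{"op": "send_rows", "data": {
  "rows": "0 0.0278 -0.0056 0.002 0.002 -0.002 -1;0 0.0556 -0.0083 0.01 -0.01 0.004 -1;-0.0008 0.0664 -0.0111 0.04 -0.06 0.024 -1;-0.0008 0.0664 -0.0111 0.09 -0.11 0.05 -1;-0.0008 0.0664 -0.0111 0.14 -0.16 0.078 -1;-0.0008 0.0664 -0.0111 0.19 -0.22 0.11 -1;-0.0008 0.0664 -0.0111 0.254 -0.278 0.152 -1;-0.0008 0.0664 -0.0111 0.254 -0.278 0.152 -1"
}}

```text
time: 8.82
eef_pos: [0.6067, -0.0838, 0.1513]
tcp_rot: [0.933, 0.166, 0.313, -0.058]
contact_force: [-0.6, -0.3, -1.0]
opening: 0.422
finger_force: 24.3
```

```bash
python3 - <<'E'
from h import *
s=ctrl.get_state(); print(s["qpos"],s["eef_pos"],s["opening"]); d=np.load("bt.npy");bt,at=d[:3],d[3:]
M=R.from_quat(s["tcp_rot"]).as_matrix(); B=M@bt+s["eef_pos"]; A=M@at; print("base",B,"axis",A)
a=ctrl.read_camera("side"); t=ctrl.read_camera("top")
ca=(170,100,330,220); i=cv2.resize(a["color"][ca[1]:ca[3],ca[0]:ca[2],::-1],None,fx=4,fy=4,interpolation=2); 
ct=(225,150,325,200); j=cv2.resize(t["color"][ct[1]:ct[3],ct[0]:ct[2],::-1],(640,320)[:2] and (640,120*0+320),interpolation=2)
print(i.shape,j.shape)
cv2.imwrite("pics/hov.png",cv2.resize(np.vstack([i,j]),(480,600)) if 0 else np.vstack([i[:, :],])); cv2.imwrite("pics/hovt.png",j)
for n,q in dict(base=B,cap=B+A*.073,seat=[.6145,-.0845,.008]).items(): print(n,(pix(a,q)-ca[:2])*4,pix(t,q))
E
```

```text
[-0.50615162 -0.00750189  2.14306967  0.77996112  0.71210795  0.18309049] [ 0.60668608 -0.08380139  0.15130638] 0.4221022631810704
base [ 0.61311208 -0.08162111  0.10683231] axis [1.06914124e-02 2.25614096e-04 9.99942820e-01]
(480, 640, 3) (320, 640, 3)
base [304.4 266.4] [283.  168.2]
cap [303.6 196. ] [284.5 163.1]
seat [304.8 352.4] [281.9 173.8]
```

View pics/hov.png

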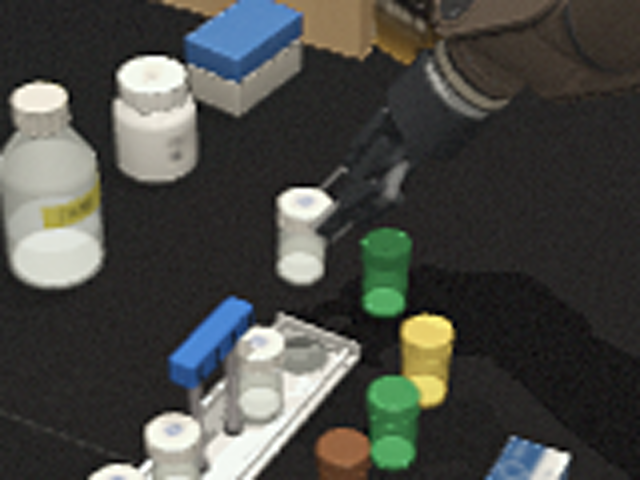

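Side picture: the held vial is upright over the seat, cap about (305,203), base about (300,271), and the seat ellipse at (304,353) matches the prediction. It may lean slightly, so I'll measure that numerically.

```bash
python3 - <<'E'
from h import *
a=ctrl.read_camera("side"); im=a["color"].astype(float).max(2)
def edges(c0,c1,rows,ref):
    for r in rows:
        x=im[r,c0:c1]; x=cv2.resize(x[None],None,fx=10,fy=1,interpolation=cv2.INTER_LINEAR)[0]; g=np.flatnonzero(x>ref); 
        if len(g): print(r,round(c0+g[0]/10-.45,1),round(c0+g[-1]/10-.45,1),end=" | ")
    print()
edges(232,258,range(145,173,2),85)
edges(225,246,range(180,206,2),85)
s=ctrl.get_state(); d=np.load("bt.npy");M=R.from_quat(s["tcp_rot"]).as_matrix(); B=M@d[:3]+s["eef_pos"]; A=M@d[3:]
print(s["eef_pos"],A)
u=np.array([a["extrinsics"][0][:3]])[0]; h=u/np.linalg.norm(u)
for z in(.002,.015,.035,.05,.058,.070):
    r=.0195 if z<.054 else .0215; q=B+A*z; print(z,pix(a,q-h*r),pix(a,q+h*r))
t=ctrl.read_camera("top")
for p,n in((t,"top"),(a,"side")): print(n,[(round(e["p"],2),w(p,e["position"]).round(3).tolist()) for e in ctrl.look_for(p,"fallen_vial")])
print(h)
E
```

```text
145 250.6 251.6 | 147 240.0 251.4 | 149 238.6 254.2 | 151 239.2 254.2 | 153 238.8 252.2 | 155 239.6 249.8 | 157 239.6 249.4 | 159 239.6 251.6 | 161 239.2 251.2 | 163 239.2 251.0 | 165 238.8 250.8 | 167 239.4 250.6 | 169 241.6 248.4 | 
180 224.6 245.4 | 182 224.6 245.4 | 184 224.6 245.4 | 186 224.6 245.4 | 188 224.6 245.4 | 190 226.0 245.4 | 192 226.2 245.4 | 194 225.4 245.4 | 196 224.6 245.4 | 198 224.6 245.4 | 200 224.6 245.4 | 202 224.6 245.4 | 204 224.6 245.4 | 
[ 0.60720563 -0.08755971  0.15346984] [0.00729583 0.00232284 0.99997069]
0.002 [240.7 164.9] [252.3 164.9]
0.015 [240.6 161.9] [252.3 161.9]
0.035 [240.5 157.1] [252.3 157.1]
0.05 [240.4 153.5] [252.3 153.5]
0.058 [239.7 151.5] [252.9 151.5]
0.07 [239.7 148.6] [252.9 148.6]
top [(0.71, [0.613, -0.086, 0.18]), (0.5, [0.378, -0.001, 0.042])]
side [(0.73, [0.612, -0.067, 0.152])]
[-0.89008848 -0.45574298  0.00638983]
```

```bash
python3 - <<'E'
from h import *
s=ctrl.get_state(); M=R.from_quat(s["tcp_rot"]).as_matrix(); P=np.array(s["eef_pos"])
for d in(50,84,90,94,98): print(d,tool(s,P+[-.0015,-.001,-d/1000]))
E
```

```text
50 [-31.7   0.5  38.7]
84 [-52.3   0.5  65.8]
90 [-55.9   0.5  70.5]
94 [-58.4   0.5  73.7]
98 [-60.8   0.5  76.9]
```

Scaled: 70.5 mm is 0.141, 65.8 mm is 0.1316, -1.5 degrees is -0.0042.

{"op": "send_rows", "data": {
  "rows": "0 -0.0042 0 -0.032 0.001 0.038 -1;0 -0.0042 0 -0.0634 0.001 0.0774 -1;0 -0.0042 0 -0.088 0.001 0.11 -1;0 -0.0042 0 -0.1046 0.001 0.1316 -1;0 -0.0042 0 -0.1118 0.001 0.141 -1;0 -0.0042 0 -0.1118 0.001 0.141 -1;0 -0.0042 0 -0.1118 0.001 0.141 -1"
}}

```text
time: 10.0
eef_pos: [0.6067, -0.0887, 0.065]
tcp_rot: [0.937, 0.165, 0.303, -0.054]
contact_force: [-0.1, -0.2, -0.1]
opening: 0.42
finger_force: 24.4
```

```bash
python3 - <<'E'
from h import *
s=ctrl.get_state(); d=np.load("bt.npy");M=R.from_quat(s["tcp_rot"]).as_matrix(); print(s["eef_pos"],M@d[:3]+s["eef_pos"],M@d[3:],s["contact_force"],s["qpos"])
print(tool(s,np.array(s["eef_pos"])+[0,0,-.001]))
a=ctrl.read_camera("side"); t=ctrl.read_camera("top")
i=cv2.resize(a["color"][155:215,215:275,::-1],None,fx=8,fy=8,interpolation=2)
j=cv2.resize(t["color"][150:200,255:315,::-1],(480,400),interpolation=2); j=np.vstack([j,np.zeros((80,480,3),np.uint8)])
cv2.imwrite("pics/seat.png",cv2.resize(np.hstack([i,j]),(800,400)))
E
```

```text
[ 0.60670669 -0.08870939  0.06502124] [ 0.6123017  -0.08708689  0.02041124] [0.02958495 0.01197304 0.99949056] [-0.05864022 -0.20026292 -0.05369039] [-0.50548474  0.14762397  2.16481081  0.91785157  0.58959921 -0.00489307]
[-0.6  0.   0.8]
```

View pics/seat.png

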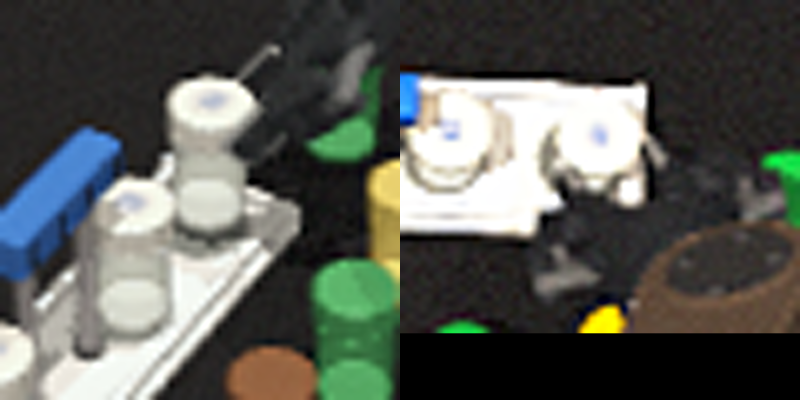

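The vial is upright just above the seat, cap at (212,100) in the left half, and in line with vial_c. The body clears the look-alikes. I'll lower it to contact.

Scaled: 6.4 mm is 0.0128, -4.8 mm is -0.0096.

{"op": "send_rows", "data": {
  "rows": "0 0 0 -0.004 0 0.005 -1;0 0 0 -0.0072 0 0.0096 -1;0 0 0 -0.0096 0 0.0128 -1;0 0 0 -0.0096 0 0.0128 -1"
}}

```text
time: 10.6
eef_pos: [0.6058, -0.088, 0.0557]
tcp_rot: [0.937, 0.165, 0.302, -0.054]
contact_force: [0.3, -0.3, -0.2]
opening: 0.42
finger_force: 24.4
```

Scaled: 1.6 mm is 0.0032, -1.2 mm is -0.0024.

{"op": "send_rows", "data": {
  "rows": "0 0 0 -0.0012 0 0.0016 -1;0 0 0 -0.0024 0 0.0032 -1;0 0 0 -0.0024 0 0.0032 -1"
}}

```text
time: 10.98
eef_pos: [0.6063, -0.0882, 0.0545]
tcp_rot: [0.937, 0.165, 0.303, -0.054]
contact_force: [-0.1, -0.2, 1.2]
opening: 0.416
finger_force: 24.4
```

Near contact; a little further.

Scaled: 0.8 mm is 0.0016, -0.6 mm is -0.0012.

{"op": "send_rows", "data": {
  "rows": "0 0 0 -0.0012 0 0.0016 -1;0 0 0 -0.0012 0 0.0016 -1"
}}

```text
time: 11.22
eef_pos: [0.6069, -0.0882, 0.0543]
tcp_rot: [0.937, 0.165, 0.303, -0.054]
contact_force: [-0.0, 1.1, 5.1]
opening: 0.416
finger_force: 24.5
```

Scaled: 0.8 mm is 0.0016, -0.6 mm is -0.0012.

{"op": "send_rows", "data": {
  "rows": "0 0 0 -0.0012 0 0.0016 -1;0 0 0 -0.0012 0 0.0016 -1"
}}

```text
time: 11.48
eef_pos: [0.6075, -0.0882, 0.0542]
tcp_rot: [0.937, 0.165, 0.304, -0.054]
contact_force: [-1.2, 1.9, 7.4]
opening: 0.418
finger_force: 24.5
```

Scaled: -100 mm is -0.2, -60 mm is -0.12.

{"op": "send_rows", "data": {
  "rows": "0 0 0 0 0 0 -0.1;0 0 0 0 0 0 0.05;0 0 0 0 0 0 0.25;0 0 0 0 0 0 0.25;0 0 0 0 0 -0.02 0.25;0 0 0 0 0 -0.06 0.25;0 0 0 0 0 -0.12 0.25;0 0 0 0 0 -0.2 0.25"
}}

```text
time: 12.48
eef_pos: [0.5499, -0.1082, 0.1336]
tcp_rot: [0.937, 0.165, 0.302, -0.054]
contact_force: [-0.1, 0.0, 0.2]
opening: 0.621
finger_force: 0.0
```

Scaled: -80 mm is -0.16, -50 mm is -0.1.

{"op": "send_rows", "data": {
  "rows": "0 0 0 0 0 -0.1 0.5;0 0 0 0 0 -0.16 1;0 0 0 0 0 -0.16 1"
}}

```text
time: 12.85
eef_pos: [0.5075, -0.1258, 0.2011]
tcp_rot: [0.937, 0.165, 0.304, -0.051]
contact_force: [0.2, -0.1, -0.0]
opening: 1.002
finger_force: 0.0
```

```bash
python3 - <<'E'
from h import *
s=ctrl.get_state(); print(s["eef_pos"],s["qpos"])
a=ctrl.read_camera("side"); t=ctrl.read_camera("top")
i=cv2.resize(a["color"][130:260,170:300,::-1],(520,520),interpolation=2)
cv2.imwrite("pics/placed.png",i)
# bar in top image: blue
im=t["color"].astype(int)[150:190,190:310]; b=(im[...,2]>im[...,0]+60); ys,xs=np.nonzero(b); r=cv2.minAreaRect(np.c_[xs+190,ys+150].astype(np.float32)); print(r,len(xs))
c=cv2.boxPoints(r); print([ray(t,*q,.138) for q in c], ray(t,*r[0],.138))
ims=a["color"].astype(int)[150:240,190:270]; b=(ims[...,2]>ims[...,0]+50)
n,l,st,ce=cv2.connectedComponentsWithStats(b.astype(np.uint8)); k=1+st[1:,4].argmax(); print("side bar",ce[k]+[190,150],st[k])
C=np.array([.6217,.0504,.125]); print("pred",pix(a,C),pix(t,C+[0,0,.013]))
for p in(t,a): print([(round(e["p"],2),w(p,e["position"]).round(3).tolist()) for e in ctrl.look_for(p,"vial_c")],[(round(e["p"],2),w(p,e["position"]).round(3).tolist()) for e in ctrl.look_for(p,"grip_bar")])
E
```

```text
[ 0.50748091 -0.1258475   0.20108224] [-0.70634382 -0.28016554  2.27374414  0.68880289  0.92760245  0.15380023]
((246.5864715576172, 164.16409301757812), (31.864437103271484, 8.43773078918457), 5.90614128112793) 204
[array([0.6124, 0.0973, 0.138 ]), array([0.6413, 0.0944, 0.138 ]), array([ 0.6293, -0.0121,  0.138 ]), array([ 0.6005, -0.0089,  0.138 ])] [0.6208 0.0426 0.138 ]
side bar [221.86842105 185.1754386 ] [ 22  24  21  23 228]
pred [224.3 184.8] [244.3 163.9]
[(0.73, [0.632, 0.182, 0.079]), (0.66, [0.503, 0.063, 0.075]), (0.6, [0.507, -0.092, 0.075]), (0.57, [0.617, 0.116, 0.078]), (0.55, [0.495, -0.014, 0.075]), (0.47, [0.578, -0.18, 0.076]), (0.42, [0.613, -0.01, 0.078])] [(0.83, [0.617, 0.046, 0.007])]
[(0.86, [0.498, 0.073, 0.059]), (0.81, [0.611, 0.004, 0.058]), (0.8, [0.584, -0.178, 0.049]), (0.76, [0.502, -0.086, 0.055]), (0.68, [0.491, 0.001, 0.059]), (0.63, [0.622, 0.129, 0.068]), (0.53, [0.627, 0.196, 0.066])] [(0.58, [0.609, 0.067, 0.007])]
```

View pics/placed.png

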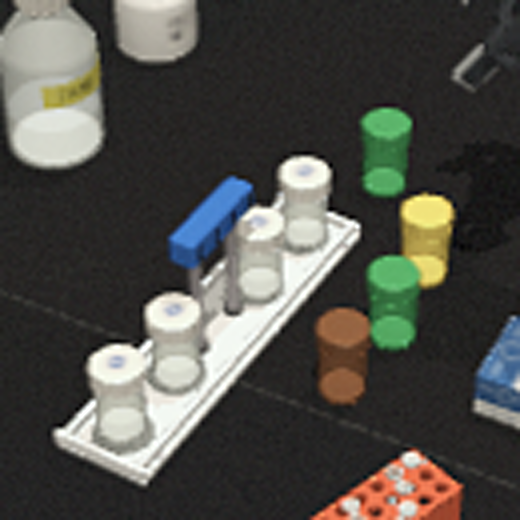

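The vial stands on the end seat, cap at (304,172), base at (306,235), in line with the other three at (260,225), (174,310) and (119,365). Nothing else was disturbed. Next I'll hover over the bar.

```bash
python3 - <<'E'
from h import *
s=ctrl.get_state(); print(goal(s,lean(86.9,0),[.621,.05,.26]),goal(s,R.from_quat(s["tcp_rot"]).as_matrix(),[.51,-.11,.25]))
E
```

```text
(array([ 20.6, -31.6, -64.7]), array([ 172.2, -124.3,   46.1])) (array([0., 0., 0.]), array([ 37.5, -11.9, -39. ]))
```

Scaled: 172 mm is 0.344, 150 mm is 0.3, -64.7 degrees is -0.1797.

{"op": "send_rows", "data": {
  "rows": "0.0056 -0.0083 -0.0194 0.07 -0.024 -0.07 1;0.0139 -0.0194 -0.0417 0.1 -0.04 -0.07 1;0.0194 -0.0306 -0.0639 0.16 -0.08 -0.04 1;0.0278 -0.0417 -0.0861 0.22 -0.12 0 1;0.0333 -0.0528 -0.1083 0.26 -0.16 0.03 1;0.0417 -0.0639 -0.1306 0.3 -0.2 0.06 1;0.0486 -0.075 -0.1528 0.344 -0.248 0.092 1;0.0572 -0.0878 -0.1797 0.344 -0.248 0.092 1"
}}

```text
time: 14.15
eef_pos: [0.6218, 0.0515, 0.2596]
tcp_rot: [0.725, 0.688, 0.0, 0.0]
contact_force: [0.1, -0.9, 0.3]
opening: 0.999
finger_force: 0.0
```

{"op": "send_rows", "data": {
  "rows": "0 0 0 0 0 0 1;0 0 0 0 0 0 1"
}}

```text
time: 14.4
eef_pos: [0.6208, 0.0489, 0.2604]
tcp_rot: [0.729, 0.684, 0.002, 0.0]
contact_force: [0.0, -0.0, 0.7]
opening: 0.997
finger_force: 0.0
```

```bash
python3 - <<'E'
from h import *
s=ctrl.get_state(); print(s["eef_pos"],s["qpos"],R.from_quat(s["tcp_rot"]).as_matrix().round(3).tolist())
p=ctrl.read_camera("wrist"); C=np.array([.6217,.0504,.125])
im=p["color"].astype(int); b=((im[...,2]>im[...,0]+50)&(im[...,2]>im[...,1]+30)).astype(np.uint8)
n,l,st,ce=cv2.connectedComponentsWithStats(b); k=1+st[1:,4].argmax(); print(st[k],ce[k])
ys,xs=np.nonzero(l==k); r=cv2.minAreaRect(np.c_[xs,ys].astype(np.float32)); print(r,[ray(p,*q,.138) for q in cv2.boxPoints(r)],ray(p,*r[0],.138))
ay=np.array([np.cos(np.radians(86.9)),np.sin(np.radians(86.9)),0]); ax=np.array([ay[1],-ay[0],0])
print([(pix(p,C+[0,0,.013]+i*.045*ay+j*.012*ax)*1.5) for i in(-1,1) for j in(-1,1)])
save(p,"bar",s=1.5)
E
```

```text
[0.62084079 0.04891029 0.2603757 ] [-0.0853108   0.1419447   1.67135136  0.00289418  1.32468657 -0.02283319] [[0.063, 0.998, 0.004], [0.998, -0.063, 0.002], [0.003, 0.004, -1.0]]
[ 246  121   28  104 2751] [259.65358052 171.73282443]
((259.5, 172.5), (103.0, 27.0), 90.0) [array([0.6172, 0.0984, 0.138 ]), array([0.6392, 0.097 , 0.138 ]), array([0.6348, 0.007 , 0.138 ]), array([0.6108, 0.0086, 0.138 ])] [0.6256 0.0547 0.138 ]
[array([363.3, 340.2]), array([403.65, 339.75]), array([360.15, 186.6 ]), array([404.1, 186.3])]
```

View pics/bar.png

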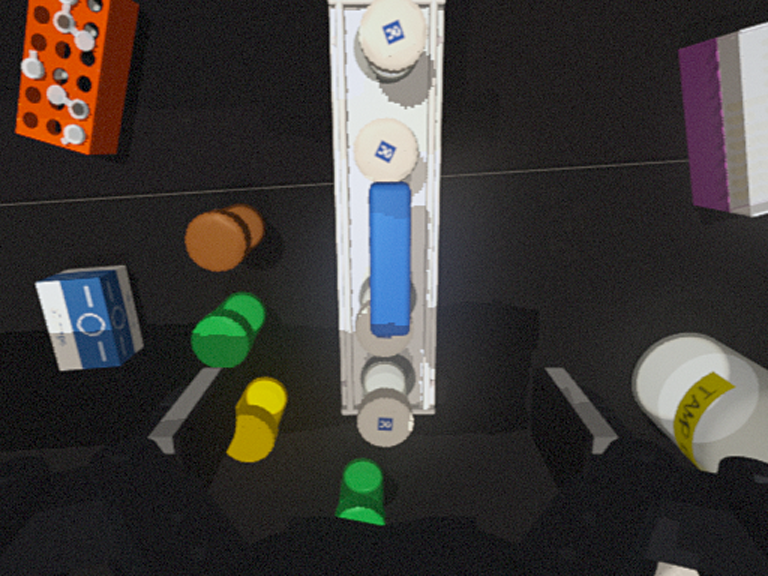

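The wrist picture shows the bar at columns 370-410, rows 182-336. At z = 0.138 it measures 90 x 24 mm, centred at about (0.625, 0.052). All four caps are in a row. I'll descend and grip.

```bash
python3 - <<'E'
from h import *
s=ctrl.get_state(); print(goal(s,lean(86.7,0),[.6245,.052,.128]),s["eef_pos"])
E
```

```text
(array([ 0.2, -0.1, -0.3]), array([  3.4,   3. , 132.8])) [0.62076268 0.04849117 0.26073566]
```

Scaled: 131 mm is 0.262, 3.4 mm is 0.0068, 0.2 degrees is 0.0006.

{"op": "send_rows", "data": {
  "rows": "0.0006 -0.0003 0 0.006 0.006 0.06 1;0.0006 -0.0003 0 0.0068 0.006 0.14 1;0.0006 -0.0003 0 0.0068 0.006 0.2 1;0.0006 -0.0003 0 0.0068 0.006 0.24 1;0.0006 -0.0003 0 0.0068 0.006 0.262 1;0.0006 -0.0003 0 0.0068 0.006 0.262 1;0.0006 -0.0003 0 0.0068 0.006 0.262 0.2;0.0006 -0.0003 0 0.0068 0.006 0.262 -0.3",
  "grip_force": 70
}}

```text
time: 15.45
eef_pos: [0.6259, 0.0523, 0.132]
tcp_rot: [0.728, 0.685, 0.001, 0.001]
contact_force: [-0.3, -0.1, 0.5]
opening: 0.608
finger_force: 0.0
```

{"op": "send_rows", "data": {
  "rows": "0 0 0 0 0 0 -0.6;0 0 0 0 0 0 -1;0 0 0 0 0 0 -1;0 0 0 0 0 0 -1;0 0 0 0 0 0 -1"
}}

```text
time: 16.08
eef_pos: [0.625, 0.0524, 0.1305]
tcp_rot: [0.728, 0.685, 0.0, 0.0]
contact_force: [-0.2, -0.3, -0.2]
opening: 0.002
finger_force: 0.0
```

The fingers closed on nothing, so I'll look before doing anything else.

```bash
python3 - <<'E'
from h import *
s=ctrl.get_state(); print(s["time"],s["eef_pos"],s["opening"],s["finger_force"],s["contact_force"],s["wrist_torque"])
a=ctrl.read_camera("side"); t=ctrl.read_camera("top"); p=ctrl.read_camera("wrist")
f=lambda c,x0,y0,x1,y1,W,H: cv2.resize(c["color"][y0:y1,x0:x1,::-1],(W,H),interpolation=2)
L=f(a,180,130,280,230,400,400); Rr=f(p,100,20,420,384,352,400); B=f(t,190,140,320,190,520,200)
out=np.zeros((600,800,3),np.uint8); out[:400,:400]=L; out[:400,400:752]=Rr; out[400:,:520]=B; cv2.imwrite("pics/last.png",out)
for n,q in dict(bar0=[.6228,.0078,.138],bar1=[.628,.0977,.138],tip=[.625,.0524,.108]).items(): print(n,(pix(a,q)-[180,130])*4,(pix(p,q)-[100,20])*1.1)
E
```

```text
16.075 [0.62502862 0.05235326 0.13050945] 0.002144443460152865 0.0 [-0.16780675 -0.34408576 -0.19588492] [-0.01734603 -0.02564497  0.00719943]
bar0 [201.6 175.2] [171.16 333.63]
bar1 [138.8 240. ] [170.5  144.32]
tip [172.8 235.6] [170.06 221.98]
```

View pics/last.png

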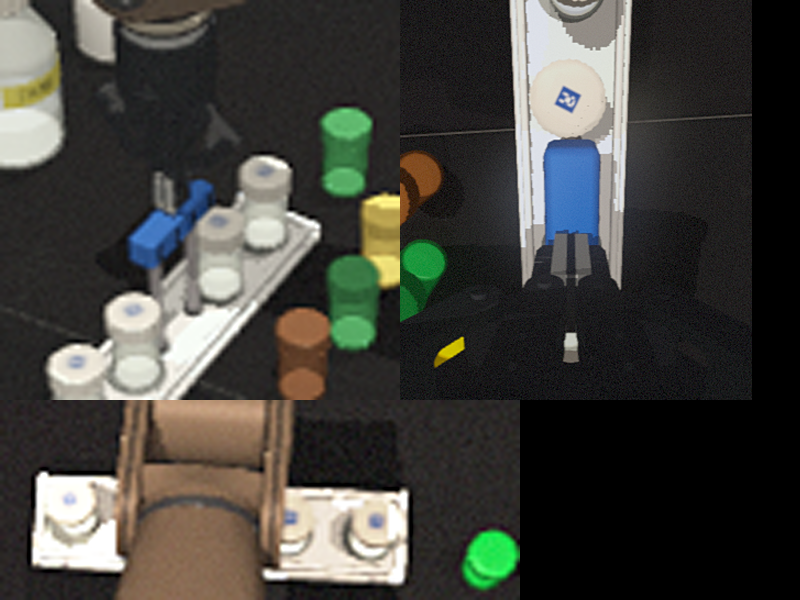

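```bash
python3 - <<'E'
from h import *
print(ctrl.nose_length)
s=ctrl.get_state(); M=R.from_quat(s["tcp_rot"]).as_matrix(); P=np.array(s["eef_pos"])
a=ctrl.read_camera("side"); p=ctrl.read_camera("wrist")
for z in(-.02,-.007,.003,.013,.022):
    print(z,[((pix(p,P+M@[x,0,z])-[100,20])*1.1+[400,0]).round().tolist() for x in(-.011,.011)],((pix(a,P+M@[0,0,z])-[180,130])*4).round())
print([(round(e["p"],2),w(p,e["position"]).round(3).tolist()) for e in ctrl.look_for(p,"carrier")])
im=p["color"].astype(int); b=((im[...,2]>im[...,0]+50)&(im[...,2]>im[...,1]+30)).astype(np.uint8)
n,l,st,ce=cv2.connectedComponentsWithStats(b); k=1+st[1:,4].argmax(); print(st[k])
x0,y0,ww,hh=st[k][:4]; print(ray(p,x0-.5,y0-.5,.138),ray(p,x0+ww-.5,y0-.5,.138)) 
for r in range(y0,y0+hh,12): 
    q=np.flatnonzero(b[r]); print(r,q[0],q[-1],len(q),end=' ; ')
E
```

```text
0.022
-0.02 [[570.0, 285.0], [570.0, 236.0]] [171. 195.]
-0.007 [[570.0, 269.0], [570.0, 224.0]] [172. 207.]
0.003 [[570.0, 259.0], [570.0, 215.0]] [172. 217.]
0.013 [[570.0, 250.0], [570.0, 208.0]] [172. 226.]
0.022 [[570.0, 242.0], [570.0, 202.0]] [173. 235.]
[(0.72, [0.626, 0.091, 0.008])]
[ 231  147   51   96 4299]
[0.6173 0.1004 0.138 ] [0.6398 0.0991 0.138 ]
147 246 270 22 ; 159 231 280 50 ; 171 231 280 50 ; 183 231 280 50 ; 195 232 280 49 ; 207 232 280 49 ; 219 232 280 49 ; 231 232 279 48 ;
```

The opening really is about 0. The side view, (165,200), and the wrist view, (572,232), both show the visible pads ending at about the height of the bar's top. So the fingers closed at the top face rather than around the bar. I'll open, go lower in guarded steps (the body still has clearance) and try again.

Scaled: -30 mm is -0.06, -10 mm is -0.02.

{"op": "send_rows", "data": {
  "rows": "0 0 0 0 0 -0.06 -1;0 0 0 0 0 -0.06 -1;0 0 0 0 0 -0.06 1;0 0 0 0 0 -0.06 1;0 0 0 0 0 -0.06 1;0 0 0 0 0 -0.06 1;0 0 0 0 0 -0.02 1;0 0 0 0 0 -0.02 1"
}}

```text
time: 17.38
eef_pos: [0.6231, 0.0525, 0.1372]
tcp_rot: [0.728, 0.685, -0.001, -0.002]
contact_force: [-0.3, -0.8, -0.1]
opening: 0.999
finger_force: 0.0
```

```bash
python3 - <<'E'
from h import *
s=ctrl.get_state(); print(s["eef_pos"],s["opening"]); P=np.array(s["eef_pos"])
a=ctrl.read_camera("side"); p=ctrl.read_camera("wrist"); t=ctrl.read_camera("top")
for c,n in((a,"side"),(p,"wrist")):
    im=c["color"].astype(int); b=((im[...,2]>im[...,0]+50)&(im[...,2]>im[...,1]+30)).astype(np.uint8)
    k=cv2.connectedComponentsWithStats(b); o=k[2][1:,4].argsort()[::-1][:3]+1; print(n,[(k[2][i].tolist(),k[3][i].round(1).tolist()) for i in o])
    print([(round(e["p"],2),w(c,e["position"]).round(3).tolist()) for e in ctrl.look_for(c,"grip_bar")], pix(c,[.6255,.0525,.138]))
k=cv2.connectedComponentsWithStats(b); i=k[2][1:,4].argmax()+1; x,y,W,H=k[2][i][:4]
for z in(.10,.12,.138,.15):
    q=[ray(p,x-.5+W/2,y-.5,z),ray(p,x-.5+W/2,y+H-.5,z),ray(p,x-.5,y+H/2,z),ray(p,x-.5+W,y+H/2,z)]; print(z,"len",np.linalg.norm(q[0]-q[1]).round(4),"wid",np.linalg.norm(q[2]-q[3]).round(4),((q[0]+q[1])/2).round(4))
E
```

```text
[0.62305124 0.05246247 0.13721294] 0.9989191632919674
side [([212, 174, 21, 23, 230], [221.8, 185.2]), ([290, 218, 11, 9, 65], [294.6, 222.3]), ([295, 210, 10, 7, 29], [300.6, 212.8])]
[(0.84, [0.612, 0.068, 0.007])] [222.7 181.7]
wrist [([235, 145, 48, 168, 7519], [258.4, 226.9]), ([244, 99, 22, 22, 175], [254.4, 109.2]), ([0, 280, 9, 27, 120], [2.4, 296.5])]
[(0.8, [0.625, 0.077, 0.014]), (0.57, [0.625, 0.114, 0.08])] [258.1 237.7]
0.1 len 0.1134 wid 0.03 [0.6251 0.0374 0.1   ]
0.12 len 0.1017 wid 0.0268 [0.6255 0.0461 0.12  ]
0.138 len 0.0911 wid 0.024 [0.6258 0.054  0.138 ]
0.15 len 0.084 wid 0.0222 [0.626  0.0594 0.15  ]
```

Scaled: 25 mm is 0.05, 2.5 mm is 0.005.

{"op": "send_rows", "data": {
  "rows": "0 0 0 0.002 0.005 0.02 1;0 0 0 0.003 0.005 0.04 1;0 0 0 0.003 0.005 0.05 1;0 0 0 0.003 0.005 0.05 1"
}}

```text
time: 18.12
eef_pos: [0.6271, 0.0537, 0.1145]
tcp_rot: [0.728, 0.685, -0.0, -0.0]
contact_force: [-0.2, -0.6, -0.2]
opening: 0.998
finger_force: 0.0
```

{"op": "send_rows", "data": {
  "rows": "0 0 0 0 0 0 0.3;0 0 0 0 0 0 -0.2;0 0 0 0 0 0 -0.6;0 0 0 0 0 0 -1;0 0 0 0 0 0 -1;0 0 0 0 0 0 -1"
}}

```text
time: 18.88
eef_pos: [0.6276, 0.0537, 0.1162]
tcp_rot: [0.728, 0.685, 0.0, 0.0]
contact_force: [-3.6, 0.3, 5.4]
opening: 0.258
finger_force: 69.7
```

Gripped at 70 N with opening 0.26, which matches the 24 mm bar. I'll regrip about 8 mm deeper for a firmer hold.

Scaled: 8 mm is 0.016, 5 mm is 0.01.

{"op": "send_rows", "data": {
  "rows": "0 0 0 0 0 0 0;0 0 0 0 0 0 0.3;0 0 0 0 0 0 0.4;0 0 0 0 -0.002 0.01 0.4;0 0 0 0 -0.002 0.016 0.4;0 0 0 0 -0.002 0.016 0.4",
  "grip_force": 80
}}

```text
time: 19.62
eef_pos: [0.6263, 0.0538, 0.1069]
tcp_rot: [0.728, 0.685, 0.0, 0.0]
contact_force: [-0.3, 0.4, 0.2]
opening: 0.701
finger_force: 0.0
```

{"op": "send_rows", "data": {
  "rows": "0 0 0 0 0 0 -0.2;0 0 0 0 0 0 -0.6;0 0 0 0 0 0 -1;0 0 0 0 0 0 -1;0 0 0 0 0 0 -1;0 0 0 0 0 0 -1"
}}

```text
time: 20.38
eef_pos: [0.6266, 0.0538, 0.108]
tcp_rot: [0.728, 0.685, 0.0, 0.0]
contact_force: [-3.3, -0.4, 5.2]
opening: 0.258
finger_force: 79.6
```

Scaled: -20 mm is -0.04, -15 mm is -0.03.

{"op": "send_rows", "data": {
  "rows": "0 0 0 0 0 -0.002 -1;0 0 0 0 0 -0.006 -1;0 0 0 0 0 -0.012 -1;0 0 0 0 0 -0.02 -1;0 0 0 0 0 -0.03 -1;0 0 0 0 0 -0.04 -1;0 0 0 0 0 -0.04 -1;0 0 0 0 0 -0.04 -1"
}}

```text
time: 21.38
eef_pos: [0.6266, 0.0538, 0.1276]
tcp_rot: [0.728, 0.685, 0.001, 0.0]
contact_force: [-0.2, 0.0, -4.2]
opening: 0.262
finger_force: 78.5
```

```bash
cat > chk.py <<'E'
from h import *
s=ctrl.get_state(); print(s["time"],s["eef_pos"],s["opening"],s["finger_force"],s["contact_force"],s["wrist_torque"],R.from_quat(s["tcp_rot"]).as_matrix()[:,2])
a=ctrl.read_camera("side"); p=ctrl.read_camera("wrist"); t=ctrl.read_camera("top")
for c in(t,a,p): print([(round(e["p"],2),w(c,e["position"]).round(3).tolist()) for e in ctrl.look_for(c,"vial_c")])
for c in(t,a,p): print([(round(e["p"],2),w(c,e["position"]).round(3).tolist()) for e in ctrl.look_for(c,"carrier")])
E
python3 chk.py
```

```text
21.375 [0.62657893 0.05375098 0.12756448] 0.2618935673372967 78.5212254524231 [-0.16535528  0.03286024 -4.20968908] [ 0.01985976 -0.00450752 -0.00784382] [ 1.42772688e-03 -3.99526428e-06 -9.99998981e-01]
[(0.67, [0.609, -0.086, 0.098]), (0.6, [0.582, -0.176, 0.075]), (0.59, [0.5, -0.103, 0.074]), (0.57, [0.637, 0.181, 0.1]), (0.5, [0.61, -0.015, 0.099]), (0.47, [0.494, -0.015, 0.074])]
[(0.68, [0.497, 0.073, 0.055]), (0.65, [0.624, 0.129, 0.084]), (0.58, [0.491, 0.004, 0.06]), (0.55, [0.588, -0.174, 0.05]), (0.52, [0.633, 0.197, 0.085])]
[(0.95, [0.511, 0.069, 0.071]), (0.84, [0.505, -0.0, 0.059]), (0.75, [0.637, 0.162, 0.091]), (0.71, [0.627, 0.112, 0.094]), (0.49, [0.526, -0.097, 0.049]), (0.39, [0.603, -0.016, 0.103]), (0.18, [0.628, 0.084, 0.037])]
[(0.75, [0.61, -0.029, 0.025]), (0.29, [0.631, 0.181, 0.101])]
[(0.97, [0.617, 0.079, 0.025])]
[(0.58, [0.627, 0.086, 0.034])]
```

Carrier lifted 20 mm with negligible wrist torque, cap heights of 0.098-0.100 at both ends, and no tilt. Another 100 mm, smoothly.

Scaled: -76 mm is -0.152, -66 mm is -0.132.

{"op": "send_rows", "data": {
  "rows": "0 0 0 0 0 -0.008 -1;0 0 0 0 0 -0.024 -1;0 0 0 0 0 -0.044 -1;0 0 0 0 0 -0.066 -1;0 0 0 0 0 -0.088 -1;0 0 0 0 0 -0.11 -1;0 0 0 0 0 -0.132 -1;0 0 0 0 0 -0.152 -1"
}}

```text
time: 22.82
eef_pos: [0.6266, 0.0537, 0.2044]
tcp_rot: [0.728, 0.685, 0.001, 0.001]
contact_force: [1.0, -0.4, -4.0]
opening: 0.263
finger_force: 78.6
```

{"op": "send_rows", "data": {
  "rows": "0 0 0 0 0 -0.016 -1;0 0 0 0 0 -0.03 -1;0 0 0 0 0 -0.04 -1;0 0 0 0 0 -0.046 -1;0 0 0 0 0 -0.048 -1;0 0 0 0 0 -0.048 -1;0 0 0 0 0 -0.048 -1;0 0 0 0 0 -0.048 -1"
}}

```text
time: 23.82
eef_pos: [0.6264, 0.0537, 0.2273]
tcp_rot: [0.728, 0.685, 0.0, 0.0]
contact_force: [0.1, 0.6, -4.3]
opening: 0.263
finger_force: 78.6
```

```bash
python3 chk.py; python3 - <<'E'
from h import *
t=ctrl.read_camera("side")
# rim top long edge ends: bottom outline of white carrier, near (-x) side, fit line and compare with level prediction
s=ctrl.get_state(); dz=s["eef_pos"][2]-.108; print("lift",dz)
C=np.array([.6217,.0504,0]);ay=np.array([np.cos(np.radians(86.8)),np.sin(np.radians(86.8)),0]);ax=np.array([ay[1],-ay[0],0])
for i in(-.168,.168): 
    for j in(-.042,.042): print(pix(t,C+i*ay+j*ax+[0,0,.016+dz]))
im=t["color"][:,:,:].astype(int).min(2); m=(im>150).astype(np.uint8); k=cv2.connectedComponentsWithStats(m); u,v=np.round(pix(t,C+.06*ay+[0,0,.016+dz]-.03*ax)).astype(int)
l=k[1][v-3:v+4,u-3:u+4]; l=l[l>0]; i=np.bincount(l).argmax(); ys,xs=np.nonzero(k[1]==i); print(k[2][i]); P=np.c_[xs,ys]
for d in((1,0),(-1,0),(0,1),(0,-1)): print(d,P[(P@d).argmax()])
E
```

```text
23.825 [0.62637493 0.05373866 0.22729875] 0.26296363751302876 78.61287474632263 [ 0.09415193  0.61750638 -4.31728463] [-0.00438437  0.01992929 -0.0144674 ] [ 1.01132791e-03 -3.69012609e-06 -9.99999489e-01]
[(0.69, [0.506, -0.099, 0.076]), (0.62, [0.498, -0.013, 0.072]), (0.51, [0.633, 0.182, 0.201]), (0.46, [0.615, -0.017, 0.199])]
[(0.77, [0.5, -0.084, 0.055]), (0.76, [0.613, 0.004, 0.178]), (0.74, [0.632, 0.195, 0.181]), (0.69, [0.611, 0.077, 0.128]), (0.67, [0.626, 0.13, 0.18]), (0.65, [0.497, 0.072, 0.055]), (0.64, [0.582, -0.177, 0.049]), (0.63, [0.494, 0.0, 0.057])]
[(0.9, [0.642, 0.163, 0.194]), (0.76, [0.626, 0.114, 0.198]), (0.75, [0.512, 0.069, 0.069]), (0.67, [0.503, -0.009, 0.071])]
[(0.86, [0.612, -0.031, 0.126]), (0.17, [0.379, -0.011, 0.045])]
[(0.6, [0.617, 0.078, 0.123])]
[(0.67, [0.626, 0.086, 0.137]), (0.5, [0.388, 0.001, 0.044])]
lift 0.11956981296643397
[262.2 158. ]
[240.6 150.1]
[204.9 219.9]
[181.3 209.6]
[ 180  151   81   73 1832]
(1, 0) [260 159]
(-1, 0) [180 210]
(0, 1) [203 223]
(0, -1) [239 151]
```

The carrier is up 120 mm and level to within a pixel. The networks missed the end vial this time, so I'll check its pixels against the same view of the other three before signing off.

```bash
python3 - <<'E'
from h import *
t=ctrl.read_camera("side"); ay=np.array([np.cos(np.radians(86.8)),np.sin(np.radians(86.8)),0]); C=np.array([.6225,.0504,.128])
for y in(.135,.06,-.06,-.135):
    q=[pix(t,C+y*ay+[0,0,h]) for h in(.073,.063,.030)]; print(y,[(u.tolist(),t["color"][int(round(u[1])),int(round(u[0]))].tolist()) for u in q])
for n in("side","top"):
  c=ctrl.read_camera(n); print(n,[(round(e["p"],2),w(c,e["position"]).round(3).tolist()) for e in ctrl.look_for(c,"fallen_vial")])
E
```

```text
0.135 [([197.8, 191.4], [213, 211, 207]), ([198.0, 194.0], [242, 234, 221]), ([198.8, 202.3], [194, 195, 181])]
0.06 [([212.3, 176.9], [170, 175, 188]), ([212.4, 179.5], [236, 230, 216]), ([213.0, 187.7], [196, 197, 183])]
-0.06 [([233.6, 155.5], [133, 139, 152]), ([233.7, 158.1], [178, 174, 162]), ([233.9, 166.2], [199, 200, 185])]
-0.135 [([246.0, 143.2], [203, 207, 219]), ([246.0, 145.7], [182, 176, 162]), ([246.0, 153.8], [197, 198, 184])]
side [(0.74, [0.607, -0.073, 0.175]), (0.7, [0.41, 0.413, 0.01])]
top [(0.59, [0.607, -0.086, 0.2])]
```

All four vials stand in the carrier, which is held level and still.

```bash
python3 -c "
from plant import ctrl
print(ctrl.sign_off())"
```

```text
the job is handed in; nothing more can be done
None
```

The fallen vial stands cap up on the empty end seat, and the carrier with all four vials is held level and still about 12 cm above the bench; the first grip on the bar closed on nothing and was redone lower, and the job is handed in at about 24 s with no verdict returned.

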